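Press a sample case shut with a bench locking clamp

TASK

Slide the blue-lidded sample case into the mouth of the bench locking clamp until it is fully home against the throat, then press the red handle down until it snaps over centre and stays locked by itself, which drives the raised lid fully down. Then flick the yellow release lever towards the tail of the handle so that the clamp springs open, and draw the case by its black tab well clear of the jaw, leaving it flat on the bench. Let the clamp, not your fingers, press the lid, do not force the handle hard against its stop, and leave the things standing around alone.

Things in the scene. Friction and masses are not known exactly. Their poses are not given: they have to be found in the camera images.
- clamp: Bench locking clamp (locking-pliers mechanism screwed to the bench): grey upright 78 mm long, 50 wide, 135 tall, on a black foot. Origin on the bench under the main pivot; +x points out of the mouth (jaw side), -x along the handles to the tail, z up. Jaw reaches to x = 112 mm, its foot about 55 mm above the bench when open; the bench is the lower jaw. All parts swing in planes of constant y.
- clamp_handle (a joint): Upper handle. 0 rad: open; grows as it is pressed down. A light spring opens it. With a case under the jaw it resists with up to about 15 N at 125 mm from the pivot, passes dead centre near 0.62, then drops by itself on to a stop set anywhere from 0.67 to 0.79 and stays locked when let go. With nothing under the jaw it does not lock. Hard on the stop it must not be pressed on with over 60 N.
- release_lever (a joint): Release lever, hinged at clamp x = -95 mm, z = 101 mm. 0: at rest, the paddle leans 0.40 rad towards the mouth; grows to at most 0.95 rad as the paddle is pushed towards the tail (clamp -x), and springs back when let go. With the handle locked, pushing it past about 0.5 to 0.75 (a few newtons) lifts the handle back over centre and the clamp springs open.
- lever_paddle (a point): Centre of the yellow paddle of the release lever, 28 mm wide (clamp y), 32 mm high, 10 mm thick, 46 mm from the lever's hinge and 75 mm to the clamp's -y side, at the side of the handle.
- case: White sample case, 110 x 70 x 30 mm, 0.3 kg, with a blue lid and a black pull tab. Origin at the centre of its underside; x along its length towards the tab, z up. It has to go into the clamp tab outwards: case x along clamp x, centre at clamp x = 85 mm, y = 0 when it is home with its plain end against the throat's back.
- case_tab (a point): Grip point of the black upright pull tab: 80 mm from the case's centre along case x, 26 mm above the bench. The tab runs along case x from 52 to 102 mm, is 12 mm thick (case y) and its top is 39 mm above the bench.
- case_lid (a joint): Blue lid, 104 x 66 x 11 mm, sliding down on to the case. 0 m: raised as found (up to 5 mm gap, its top 46 mm above the bench); 0.005 m: fully down (top 41 mm above the bench). Stiff: it needs about 25 N, and stays where it is.
- tube_rack: Bystander: yellow wire rack with two blue-capped tubes, 52 x 86 x 122 mm; origin under its centre.
- beaker_glass: Bystander: small clear beaker, 57 mm across, 70 mm tall; origin under its centre.
- autoclave_tape: Bystander: roll of beige tape lying flat, 104 mm across, 25 mm high; origin under its centre.
- marker: Bystander: green and white marker pen lying on the bench, 135 mm long; origin under its centre.
- throat_back (a point): Middle of the upright flat face at the back of the clamp's throat: clamp x = +30 mm, 25 mm above the bench; the face is 50 mm wide and 55 mm high. The plain end of the case must rest against it.
- handle_knuckle (a point): Dark knuckle on the handle, 75 mm from its pivot (clamp x = 0, y = 0, z = 120 mm). The steel inner handle rises 0.72 rad towards the tail when open and is level at 0.72. Beyond the knuckle the red sleeve, 25 mm wide, 18 mm thick, goes on for 100 mm on a stiff joint set differently each time: from 0.10 rad steeper to 0.45 flatter than the inner handle. So feel where it stops.

How it is judged:
On the way, in this order (a step that is already met when the one before it is completed fails the run):
1. the case is home in the clamp's throat (within 8 mm along and 8 mm across, square within 0.12 rad), its lid still raised, the handle still open (x of case in the frame of clamp below 0.093 m and y of case in the frame of clamp between -0.008 and 0.008 m and angle between the x axis of case and the x axis of clamp, either way round below 0.12 rad and value of joint case_lid below 0.003 m and value of joint clamp_handle below 0.2 rad), for 0.2 s.
2. the handle stays locked past centre (over 0.65 rad) with nothing touching it, the lid fully down (within 1 mm) (value of joint clamp_handle above 0.65 rad and value of joint case_lid above 0.004 m and contact force between each of the arm, the fingers and clamp below 0.3 N), for 0.4 s.
3. the release lever is flicked over (past 0.45 rad) (value of joint release_lever above 0.45 rad).
4. the clamp has sprung open (handle under 0.15 rad) (value of joint clamp_handle below 0.15 rad), for 0.1 s.
At the end, for the whole second after the job is handed in: The case lies flat and at rest on the bench with its centre more than 170 mm out from the clamp's pivot on the mouth side (clear of the jaw), its lid fully down (within 1 mm), the handle sprung back open (under 0.15 rad) and the release lever back at rest (under 0.15 rad) (x of case in the frame of clamp above 0.17 m and height (world z) of case below 0.004 m and angle between case's own z axis and vertical below 0.05 rad and linear speed of case below 0.02 m/s and value of joint case_lid above 0.004 m and value of joint each of clamp_handle, release_lever below 0.15 rad); the robot touches nothing.
It fails at once if the fingers press on the lid (over 15 N) (contact force between the fingers and case_lid above 15 N).
It fails at once if the handle is forced (over 60 N) (contact force between the fingers and clamp_handle above 60 N).
It fails at once if a bystander is moved (over 20 mm) (distance of any of tube_rack, beaker_glass, autoclave_tape, marker from where it was at the start of the episode above 0.02 m).
It also fails if it takes over 70 s, if anything falls off the work surface, if the arm or the gripper's body presses on something with over 40 N, if the wrist force passes 120 N, or if a joint passes its speed limit or range.

ROBOT

A 7-joint arm with a two-finger parallel gripper is mounted at the origin on a cart in front of the work surface, level with it; the furniture and walls round the work are solid. World frame = base frame: x ahead of the robot, y to its left, z up, the work surface at z = 0. Lengths are in m, angles in rad, forces in N, time in s.
With the tool pointing down it reaches from about 0.425 to 0.925 m from the base axis. Payload 6.8 kg.
Tool frame: the origin (TCP) lies at the very end of the fingers, on their centre line; the grasp point (between the pads) lies 19 mm behind it; z points along the fingers, y is the line along which they close (so a half turn about z gives the same grasp; the last joint's range is limited). The gripper opens to 85 mm and grips with 20 to 120 N. Pads are 22 mm wide; open, the fingers measure 114 mm over their backs; the gripper's body (76 mm by 85 mm) begins 54 mm behind the grasp point. The pads swing forward as they close: fully open they stand 13 mm farther back than shut.
Start: joints at [-1.421, 0.477, 0.022, 1.555, -0.011, 1.109, -0.083], TCP at [0.172, 0.653, 0.231] pointing down, gripper open.
Joint ranges: [-2.96, 2.96], [-0.34, 2.1], [-1.41, 1.46], [0.24, 2.44], [-1.37, 4.51], [0.17, 1.92], [-2.96, 2.96]. Speed limits (rad/s): [2.39, 2.39, 3.14, 3.14, 3.14, 3.14, 3.14].

INTERFACE

Orientations are given as a rotation vector (axis times angle).
In Python, from bench import get_obs, viewer, r gives the robot as it stands. The module is installed in compiled form; this text tells all that it offers.
- The arm moves only by the tool play_rows, never from a script. Its argument "commands" is a list that holds one entry, the list of rows, each a list of 5 numbers: the gripper's target within -1 to 1 (shut at 1, half-way at 0, fully open at -1), then the shift along the tool's x, y, z scaled (see below), then the turn about the tool's z scaled (see below). A call has 1 to 12 rows; each row is the pose to reach, as a shift and turn from the pose commanded when the call began, along the tool's axes at that moment; what a row does not reach only later rows make up. The controller multiplies each number of a shift by 0.2 m and each number of a turn by pi/2 rad. A row lasts 1/12 s, in which the tool goes at most 41.7 mm and 7.16 degrees, less where a joint would pass 70% of its speed; a pose out of reach is approached as far as the arm can. A call with a number of a shift or a turn outside -1 to 1 is refused whole. A call with a gripper value outside its range is refused whole. The fingers move at their own pace and stop on an object; "grip_force" is the grip in N (left out, the last holds). Time passes only in rows, so rows that repeat a pose let the fingers close. It gives the time, the measured TCP pose, the force, the opening and the grip force at its end, in the units of the state.
- get_obs(): the state, without advancing time (a new reading comes with each control period).
- viewer.grab_frame(name): name is "side" or "top" or "wrist"; returns a dict with "pixels" (400x640x3 uint8, red, green, blue), "fovy" (degrees; the focal length in pixels is half the picture's height over the tangent of half this angle, whatever the lens; pixels are square), "cx", "cy" (the principal point, pixels), "world_to_cam" (4x4, takes a point from world to camera coordinates); the wrist camera has in their place "hand_eye" (4x4, takes a point from camera to tool coordinates, whose origin is the TCP and whose axes are the flange's). Camera axes: x right, y up, looking along -z (the intrinsics and any distortion apply to the point x, -y, -z); pixel columns grow to the right and rows downward; lengths in m; the calibration is good to about 2 mm. The wrist camera is an equidistant fisheye: a pixel r from the principal point sees the ray r / f radians off the axis. A picture is of the moment at which its call begins: read the wrist's pose just before it. There is no depth.
- r.hand_in(): hands the job in; it is judged then, once.
Trained networks look in a picture, given as the dict that the camera call returned (one of the last four; its "shot" number tells which), for a name from the list of things; names that differ only in an ending like _2 or _b are one class to them, and where a whole thing is asked for, a point or a joint stands for the part that bears it (a point fixed in the world has none). Each returns a list of dicts, best first, with "score" (0 to 1); they miss things now and then, are a little off and sometimes report something else, mostly with a low value. They report only what shows in the picture. A call takes as long as a camera call.
- viewer.trace(picture, thing): "pixels" (400x640 bool, what is visible of it) and "rect" ([left, top, right, bottom] in pixels, round what is visible of it).
The state is a dict: "clock": time; "joints": joint angles; "qvel": joint speeds; "tau": joint torques, N m; "tcp_pos": TCP position; "orientation": TCP orientation; "contact_force": force on the tool from outside, world axes, zero at the start; "moment": the same for the moment, N m; "grip_width": finger opening in m; "gripper_force": force on a finger pad.
Only numpy, scipy, OpenCV 4.12 (cv2) and the standard library are available. Lean on these libraries where they do the work, as an engineer would, in place of code of your own. Each camera call takes 0.05 s, during which the arm holds its last target. There are 200 camera calls.

## Working session

There is one attempt and no reset: what is moved stays moved. The work goes in short steps, Python scripts to look and compute and a tool call to move; the robot and the scene stay as the last step left them, time stands still between calls to the robot, and variables do not carry over. Pictures are saved under pics/ and viewed, at most 10 in all, crops included, and the job is handed in when it is done.

Besides the shell and the picture viewer there is one more tool, called in YAML: its name, and indented under it one key for each argument. play_rows: Moves the arm, as the interface text tells. Shifts and turns lie within -1 to 1; 1 stands for 0.2 m of shift or pi/2 rad of turn. Its arguments: {"type":"object","properties":{"commands":{"type":"array","items":{"type":"array","items":{"type":"array","items":{"type":"number","minimum":-1,"maximum":1}}}},"grip_force":{"type":"number"}},"required":["commands"]}

```bash
mkdir -p pics; cat > h.py <<'E'
import numpy as np,cv2
from scipy.spatial.transform import Rotation as R
from bench import get_obs,viewer,r
def ray(fr,u,v,obs=None):
    p=fr["pixels"];f=p.shape[0]/2/np.tan(np.radians(fr["fovy"])/2)
    x=(u-fr["cx"])/f;y=(v-fr["cy"])/f
    if "hand_eye" in fr:
        t=np.hypot(x,y);s=np.sin(t)/t if t>1e-9 else 1
        d=np.array([x*s,-y*s,-np.cos(t)])
        T=np.eye(4);T[:3,:3]=R.from_rotvec(obs["orientation"]).as_matrix();T[:3,3]=obs["tcp_pos"]
        M=T@fr["hand_eye"]
    else:
        d=np.array([x,-y,-1.]);M=np.linalg.inv(fr["world_to_cam"])
    d=M[:3,:3]@d
    return M[:3,3],d/np.linalg.norm(d)
def at(fr,u,v,z,obs=None):
    o,d=ray(fr,u,v,obs);return o+d*(z-o[2])/d[2]
def save(fr,n): cv2.imwrite("pics/"+n,fr["pixels"][:,:,::-1])
E
python3 - <<'E'
from h import *
o=get_obs();print({k:np.round(v,3).tolist() for k,v in o.items()})
fs={}
for n in("top","side"):
    fr=viewer.grab_frame(n);fs[n]=fr;save(fr,n+"1.png")
    M=np.linalg.inv(fr["world_to_cam"]);print(n,M[:3,3].round(3),fr["fovy"],fr["cx"],fr["cy"])
    for t in["clamp","clamp_handle","release_lever","case","case_tab","case_lid","tube_rack","beaker_glass","autoclave_tape","marker"]:
        d=viewer.trace(fr,t)
        if d:
            m=d[0]["pixels"];v,u=np.nonzero(m);print(t,round(d[0]["score"],2),d[0]["rect"],len(u),at(fr,u.mean(),v.mean(),0.03).round(3))
E
```

```text
{'clock': 0.0, 'joints': [-1.421, 0.478, 0.022, 1.556, -0.012, 1.109, -0.083], 'qvel': [0.001, -0.001, -0.0, 0.0, 0.001, -0.0, 0.002], 'tau': [-0.0, -59.646, 1.608, -28.12, 0.012, 0.009, 0.0], 'tcp_pos': [0.172, 0.652, 0.23], 'orientation': [-0.404, -3.115, 0.003], 'contact_force': [0.164, -0.509, -0.062], 'moment': [-0.039, -0.005, -0.035], 'gripper_force': 0.0, 'grip_width': 0.085}
top [0.469 0.046 1.275] 48.09802849357813 314.1396904379934 196.99049119171
clamp 0.79 [200.5, 219.6, 336.5, 264.6] 2707 [0.479 0.171 0.03 ]
clamp_handle 0.62 [213.7, 221.7, 280.1, 234.3] 666 [0.484 0.24  0.03 ]
release_lever 0.64 [236.8, 234.7, 245.1, 261.4] 134 [0.415 0.249 0.03 ]
case 0.73 [184.4, 172.3, 192.1, 222.8] 254 [0.564 0.399 0.03 ]
case_tab 0.56 [399.3, 194.6, 461.7, 227.9] 1203 [ 0.522 -0.264  0.03 ]
tube_rack 0.8 [192.9, 152.2, 231.9, 184.0] 663 [0.662 0.326 0.03 ]
beaker_glass 0.96 [434.6, 148.3, 462.9, 174.7] 416 [ 0.656 -0.327  0.03 ]
autoclave_tape 0.71 [315.1, 145.0, 355.4, 179.2] 532 [ 0.668 -0.018  0.03 ]
marker 0.65 [213.8, 223.7, 282.9, 232.8] 658 [0.484 0.241 0.03 ]
side [ 0.006 -1.032  0.873] 45.78210847536751 316.99575605348195 206.91838849519308
clamp 0.7 [245.7, 149.4, 313.2, 261.6] 2249 [0.495 0.219 0.03 ]
clamp_handle 0.87 [261.6, 144.6, 287.7, 204.3] 474 [0.574 0.462 0.03 ]
release_lever 0.49 [246.1, 182.7, 266.2, 195.5] 116 [0.461 0.39  0.03 ]
case 0.62 [347.6, 277.3, 380.0, 329.3] 1224 [ 0.512 -0.275  0.03 ]
case_tab 0.73 [344.6, 276.1, 378.8, 331.7] 1264 [ 0.511 -0.277  0.03 ]
case_lid 0.72 [347.4, 271.1, 379.6, 311.7] 757 [ 0.526 -0.252  0.03 ]
tube_rack 0.62 [295.5, 159.6, 325.0, 201.0] 765 [0.679 0.371 0.03 ]
beaker_glass 0.8 [406.9, 275.4, 431.9, 304.2] 646 [ 0.657 -0.311  0.03 ]
autoclave_tape 0.59 [346.4, 222.4, 377.4, 249.5] 568 [ 0.654 -0.04   0.03 ]
marker 0.6 [268.8, 179.5, 293.9, 185.9] 52 [0.579 0.372 0.03 ]
```

View top.

```bash
python3 - <<'E'
import cv2
a=cv2.imread("pics/top1.png")[130:290,170:490];b=cv2.imread("pics/side1.png")[120:350,220:460]
cv2.imwrite("pics/a.png",cv2.resize(a,(800,400),interpolation=3));cv2.imwrite("pics/b.png",cv2.resize(b,(600,575),interpolation=3))
E
```

```text
(no output)
```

View pics/a.png

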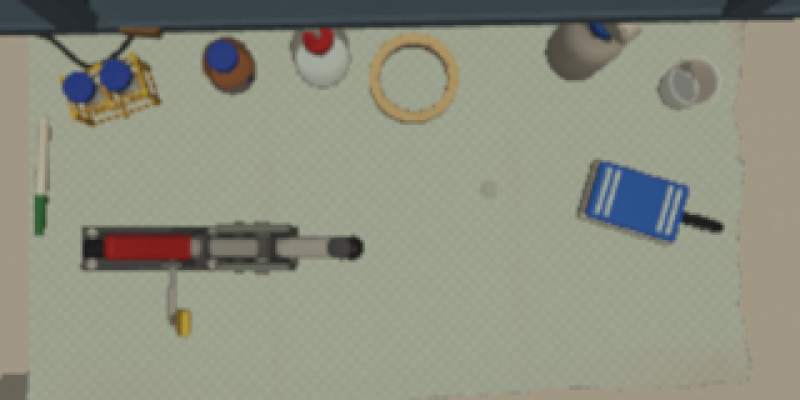

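View pics/b.png

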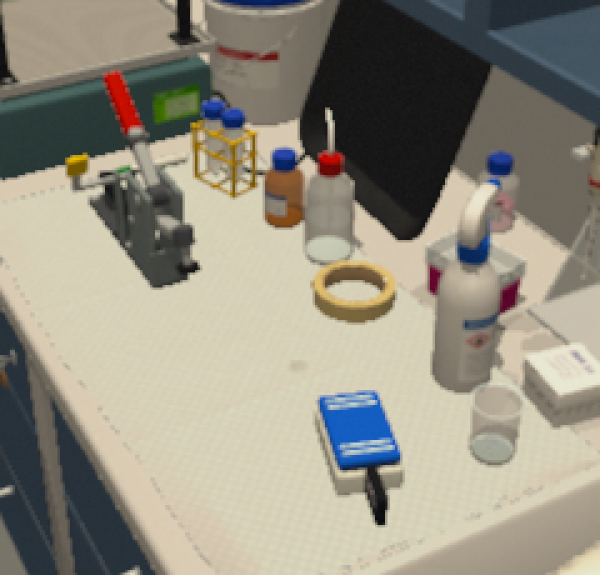

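The top view shows the clamp lying along world y with its mouth towards -y, the pivot at about px (272,228) and the paddle at (243,259). The case is on the right: lid around (423,211), tab tip at (459,221), rotated about 16°. The side view agrees, and the lid is raised.

```bash
cat >> h.py <<'E'
def yaw(o): # world angle of tool x axis
    m=R.from_rotvec(o["orientation"]).as_matrix();return np.arctan2(m[1,0],m[0,0])
def plan(p,yw=None):
    o=get_obs();m=R.from_rotvec(o["orientation"]).as_matrix()
    d=m.T@(np.array(p)-o["tcp_pos"])/.2
    t=0
    if yw is not None:
        t=-(yw-yaw(o));t=(t+np.pi/2)%np.pi-np.pi/2
    print("plan",d.round(3),"turn",round(t/(np.pi/2),3),"dist",round(np.linalg.norm(d)*.2,3))
def blue(fr):
    h=cv2.cvtColor(fr["pixels"],cv2.COLOR_RGB2HSV)
    return cv2.inRange(h,(105,130,60),(125,255,255))
E
python3 - <<'E'
from h import *
fr=viewer.grab_frame("top");m=blue(fr);m[:,:380]=0;m[:180]=0
n,l,s,c=cv2.connectedComponentsWithStats(m);k=1+np.argmax(s[1:,4])
v,u=np.nonzero(l==k)
P=np.array([at(fr,a,b,.046)[:2] for a,b in zip(u,v)]).astype(np.float32)
print(cv2.minAreaRect(P))
cut=lambda u,v,z:at(fr,170+u/2.5,130+v/2.5,z).round(3)
print("tabtip",cut(721,228,.036),"lid c",cut(636,201,.046))
print("paddle",cut(183,322,.143))
print("foot",[cut(a,b,.01) for a,b in((82,228),(82,270),(297,228),(297,270))],"jaw",cut(350,247,.08))
o=get_obs();print(yaw(o));plan([.5,.15,.40],np.pi)
E
```

```text
((0.5225483775138855, -0.2589717507362366), (0.10349349677562714, 0.06232151389122009), 71.61009216308594)
tabtip [ 0.491 -0.353  0.036] lid c [ 0.522 -0.258  0.046]
paddle [0.406 0.225 0.143]
foot [array([0.506, 0.359, 0.01 ]), array([0.459, 0.359, 0.01 ]), array([0.501, 0.117, 0.01 ]), array([0.454, 0.118, 0.01 ])] jaw [0.478 0.057 0.08 ]
2.8837440214395893
plan [-2.226 -2.012 -0.844] turn -0.164 dist 0.623
```

play_rows:
  commands:
    - [[-1,-1,-0.9,-0.84,-0.164],[-1,-1,-0.9,-0.84,-0.164],[-1,-1,-0.9,-0.84,-0.164],[-1,-1,-0.9,-0.84,-0.164],[-1,-1,-0.9,-0.84,-0.164],[-1,-1,-0.9,-0.84,-0.164],[-1,-1,-0.9,-0.84,-0.164],[-1,-1,-0.9,-0.84,-0.164],[-1,-1,-0.9,-0.84,-0.164]]

```text
clock: 1.9
tcp_pos: [0.3246, 0.4239, 0.4036]
orientation: [0.014, 3.137, 0.007]
contact_force: [0.4, -0.2, -0.5]
grip_width: 0.0853
gripper_force: 0.0
```

play_rows:
  commands:
    - [[-1,-0.9,-1,0,0],[-1,-0.9,-1,0,0],[-1,-0.9,-1,0,0],[-1,-0.9,-1,0,0],[-1,-0.9,-1,0,0],[-1,-0.9,-1,0,0],[-1,-0.9,-1,0,0],[-1,-0.9,-1,0,0],[-1,-0.9,-1,0,0]]

```text
clock: 2.65
tcp_pos: [0.4998, 0.2273, 0.3988]
orientation: [-0.004, -3.141, 0.0]
contact_force: [0.0, -0.4, -0.1]
grip_width: 0.0853
gripper_force: 0.0
```

```bash
python3 - <<'E'
from h import *
o=get_obs();fr=viewer.grab_frame("wrist");save(fr,"w1.png");print(o["tcp_pos"],yaw(o),o["contact_force"])
np.save("w1h.npy",fr["hand_eye"]);print(fr["fovy"],fr["cx"],fr["cy"],fr["hand_eye"].round(3))
for t in["clamp","clamp_handle","release_lever"]:
    d=viewer.trace(fr,t)
    if d:print(t,d[0]["score"],d[0]["rect"])
plan([.497,-.335,.15],np.arctan2(-.949,-.316))
E
```

```text
[0.49981242 0.22727083 0.39884858] 3.1392665820090904 [ 0.00359136 -0.41542075 -0.13185878]
65.70646984690485 316.06453588605086 198.8289007151675 [[ 0.     0.948  0.318  0.081]
 [ 1.    -0.     0.001  0.001]
 [ 0.001  0.318 -0.948 -0.143]
 [ 0.     0.     0.     1.   ]]
clamp 0.77 [187.1, 75.9, 394.5, 171.3]
clamp_handle 0.71 [252.0, 133.4, 374.1, 172.7]
release_lever 0.63 [307.4, 76.8, 331.0, 142.5]
plan [ 0.016 -2.823  1.245] turn -0.793 dist 0.617
```

View pics/w1.png

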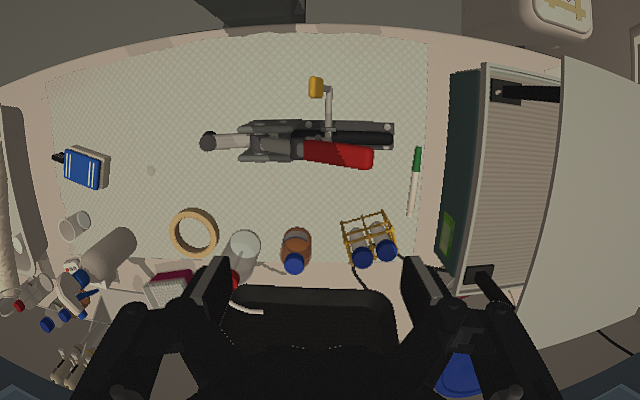

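The wrist picture shows the clamp with its jaw knob at (207,141), the paddle at (316,87), the red sleeve from (303,152) to (373,160), and the foot's tail end at (393,123)-(393,147).

```bash
python3 - <<'E'
from h import *
o=get_obs();fr=viewer.grab_frame("wrist")
for n,u,v,z in(("paddle top",316,82,.158),("jawknob",207,141,.07),("jaw arm L",228,141,.1),("foot tail",394,123,.01),("foot tail2",394,148,.01)):
    print(n,at(fr,u,v,z,o).round(3))
top=viewer.grab_frame("top")
h=cv2.cvtColor(top["pixels"],cv2.COLOR_RGB2HSV)
def blob(f,lo,hi,box):
    h=cv2.cvtColor(f["pixels"],cv2.COLOR_RGB2HSV);m=cv2.inRange(h,lo,hi);b=np.zeros_like(m);b[box[1]:box[3],box[0]:box[2]]=1;v,u=np.nonzero(m*b);return u.mean(),v.mean(),len(u)
pt=blob(top,(18,120,80),(35,255,255),(225,230,265,280));pw=blob(fr,(15,120,80),(35,255,255),(295,65,335,105))
print(pt,pw)
o1,d1=ray(top,*pt[:2]);o2,d2=ray(fr,*pw[:2],o)
A=np.stack([d1,-d2],1);s=np.linalg.lstsq(A,o2-o1,rcond=None)[0];print("paddle tri",(o1+s[0]*d1).round(4),(o2+s[1]*d2).round(4))
# red sleeve ends triangulated by blob
rt=blob(top,(0,150,60),(8,255,255),(205,215,260,242));rw=blob(fr,(0,150,60),(8,255,255),(295,135,380,175));print(rt,rw)
o1,d1=ray(top,*rt[:2]);o2,d2=ray(fr,*rw[:2],o)
A=np.stack([d1,-d2],1);s=np.linalg.lstsq(A,o2-o1,rcond=None)[0];print("sleeve tri",(o1+s[0]*d1).round(4),(o2+s[1]*d2).round(4))
E
```

```text
paddle top [0.397 0.229 0.158]
jawknob [0.479 0.056 0.07 ]
jaw arm L [0.477 0.1   0.1  ]
foot tail [0.456 0.366 0.01 ]
foot tail2 [0.501 0.368 0.01 ]
(np.float64(242.69230769230768), np.float64(258.4230769230769), 52) (np.float64(314.33684210526314), np.float64(88.00350877192983), 285)
paddle tri [0.4063 0.2277 0.1349] [0.4036 0.2273 0.135 ]
(np.float64(234.54545454545453), np.float64(228.88516746411483), 209) (np.float64(336.88954248366014), np.float64(155.12418300653596), 1530)
sleeve tri [0.4809 0.2441 0.1555] [0.4884 0.2561 0.1577]
```

play_rows:
  commands:
    - [[-1,0,-1,0.1,-0.793],[-1,0,-1,0.1,-0.793],[-1,0,-1,0.1,-0.793],[-1,0,-1,0.1,-0.793],[-1,0,-1,0.1,-0.793],[-1,0,-1,0.1,-0.793],[-1,0,-1,0.1,-0.793],[-1,0,-1,0.1,-0.793],[-1,0,-1,0.1,-0.793],[-1,0,-1,0.1,-0.793],[-1,0,-1,0.1,-0.793]]

```text
clock: 3.87
tcp_pos: [0.4993, 0.0284, 0.3794]
orientation: [-1.842, 2.544, 0.0]
contact_force: [0.1, -0.1, -0.3]
grip_width: 0.0854
gripper_force: 0.0
```

```bash
python3 - <<'E'
from h import *
plan([.497,-.335,.15],np.arctan2(-.949,-.316))
E
```

```text
plan [ 1.73  -0.556  1.146] turn 0.002 dist 0.43
```

play_rows:
  commands:
    - [[-1,1,-0.3,0.6,0],[-1,1,-0.3,0.6,0],[-1,1,-0.3,0.6,0],[-1,1,-0.3,0.6,0],[-1,1,-0.3,0.6,0],[-1,1,-0.3,0.6,0],[-1,1,-0.3,0.6,0]]

```text
clock: 4.45
tcp_pos: [0.495, -0.1379, 0.2825]
orientation: [1.83, -2.543, 0.004]
contact_force: [1.0, -0.2, 0.8]
grip_width: 0.0855
gripper_force: 0.0
```

play_rows:
  commands:
    - [[-1,0.73,-0.256,0.55,0],[-1,0.73,-0.256,0.55,0],[-1,0.73,-0.256,0.55,0],[-1,0.73,-0.256,0.55,0],[-1,0.73,-0.256,0.55,0],[-1,0.73,-0.256,0.55,0]]

```text
clock: 4.95
tcp_pos: [0.4967, -0.2945, 0.174]
orientation: [1.83, -2.545, 0.007]
contact_force: [0.1, -1.0, -0.0]
grip_width: 0.0853
gripper_force: 0.0
```

```bash
python3 - <<'E'
from h import *
o=get_obs();fr=viewer.grab_frame("wrist");save(fr,"w2.png")
m=blue(fr);n,l,s,c=cv2.connectedComponentsWithStats(m);
for k in np.argsort(-s[1:,4])[:3]+1:
    v,u=np.nonzero(l==k);P=np.array([at(fr,a,b,.046,o)[:2] for a,b in zip(u,v)]).astype(np.float32);print(s[k],cv2.minAreaRect(P))
d=viewer.trace(fr,"case_tab")
for e in d[:2]:
    print(e["score"],e["rect"])
# dark pixels of tab
print(o["tcp_pos"],yaw(o))
E
```

```text
[ 271  178   70   98 5208] ((0.5194371342658997, -0.25974783301353455), (0.10239759832620621, 0.0641995370388031), 71.72672271728516)
[  0 196   6  20  27] ((0.94199538230896, -0.4232434332370758), (0.029866445809602737, 0.00885301735252142), 70.10872650146484)
[ 32 387   2   2   2] ((1.3493597507476807, -0.03586793690919876), (0.0036700572818517685, 0.0), 105.17506408691406)
0.83 [271.3, 123.2, 341.7, 274.1]
[ 0.49671829 -0.29448926  0.17401632] -1.8946922469025393
```

View pics/w2.png

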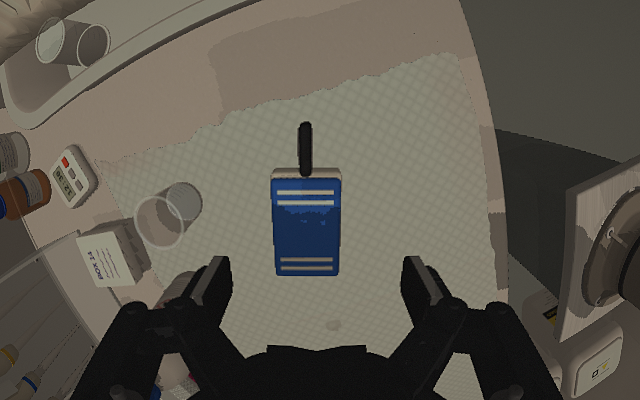

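The case lies straight ahead of the fingers, with its lid at (271-341,178-276) and the tab at (305,123-175). Tool and case yaw agree, so I descend on the tab.

```bash
python3 - <<'E'
from h import *
plan([.4950,-.3370,.012],np.arctan2(-.949,-.314))
E
```

```text
plan [ 0.161 -0.085  0.785] turn -0.01 dist 0.161
```

play_rows:
  commands:
    - [[-1,0.161,-0.085,0.4,-0.01],[-1,0.161,-0.085,0.4,-0.01],[-1,0.161,-0.085,0.4,-0.01],[-1,0.161,-0.085,0.6,-0.01],[-1,0.161,-0.085,0.77,-0.01],[-1,0.161,-0.085,0.785,-0.01],[-1,0.161,-0.085,0.785,-0.01]]

```text
clock: 5.63
tcp_pos: [0.5005, -0.3289, 0.0169]
orientation: [1.849, -2.528, -0.001]
contact_force: [-0.8, -0.2, 1.1]
grip_width: 0.0855
gripper_force: 0.0
```

play_rows:
  commands:
    - [[1,0,0,0,0],[1,0,0,0,0],[1,0,0,0,0],[1,0,0,0,0],[1,0,0,0,0],[1,0,0,0,0],[1,0,0,0,0],[1,0,0,0,0]]
  grip_force: 60

```text
clock: 6.3
tcp_pos: [0.501, -0.3311, 0.018]
orientation: [1.847, -2.53, 0.005]
contact_force: [-2.4, 0.0, 5.6]
grip_width: 0.0107
gripper_force: 58.7
```

```bash
python3 - <<'E'
from h import *
o=get_obs();print(o["tcp_pos"],yaw(o),o["grip_width"],o["gripper_force"],o["contact_force"])
c=[.480,.150]
# tab target with clamp yaw -90deg: case centre at y = .150-.085
plan([.480,-.15,o["tcp_pos"][2]],-np.pi/2)
E
```

```text
[ 0.50098895 -0.33110211  0.01801818] -1.8804692539352088 0.010685333370863097 58.65955710411072 [-2.41126015e+00  2.78657331e-03  5.64290247e+00]
plan [-0.83   0.376 -0.007] turn -0.197 dist 0.182
```

play_rows:
  commands:
    - [[-0.5,0,0,0,0],[-0.5,0,0,0,0],[-0.5,0.03,-0.01,0.05,0],[-0.5,0.03,-0.01,0.05,0],[-0.5,0.03,-0.01,0.05,0],[-0.5,0.03,-0.01,0.05,0]]

```text
clock: 6.8
tcp_pos: [0.5007, -0.3371, 0.0068]
orientation: [1.847, -2.53, 0.003]
contact_force: [-0.1, 0.6, 0.7]
grip_width: 0.0639
gripper_force: 0.0
```

play_rows:
  commands:
    - [[1,0,0,0,0],[1,0,0,0,0],[1,0,0,0,0],[1,0,0,0,0],[1,0,0,0,0],[1,0,0,0,0],[1,0,0,0,0]]

```text
clock: 7.38
tcp_pos: [0.5011, -0.3371, 0.0076]
orientation: [1.848, -2.53, 0.004]
contact_force: [-1.3, -1.1, 3.8]
grip_width: 0.0115
gripper_force: 58.7
```

```bash
python3 - <<'E'
from h import *
o=get_obs();print(o["tcp_pos"],yaw(o),o["grip_width"],o["gripper_force"],o["contact_force"])
plan([.480,-.13,o["tcp_pos"][2]],-np.pi/2)
fr=viewer.grab_frame("wrist");m=blue(fr);n,l,s,c=cv2.connectedComponentsWithStats(m);k=1+np.argmax(s[1:,4])
v,u=np.nonzero(l==k);P=np.array([at(fr,a,b,.046,o)[:2] for a,b in zip(u,v)]).astype(np.float32);print(s[k],cv2.minAreaRect(P))
E
```

```text
[ 0.50107066 -0.33709561  0.00756348] -1.8800529251276719 0.011453107670676982 58.73726785182953 [-1.32215019 -1.06250864  3.80104117]
plan [-0.954  0.416 -0.007] turn -0.197 dist 0.208
[311 348  12   2  14] ((0.5103500485420227, -0.31003615260124207), (0.0007013184949755669, 0.005163957364857197), 72.36272430419922)
```

play_rows:
  commands:
    - [[1,-0.15,0.065,-0.007,-0.03],[1,-0.3,0.13,-0.007,-0.08],[1,-0.45,0.2,-0.007,-0.14],[1,-0.6,0.26,-0.007,-0.197],[1,-0.75,0.33,-0.007,-0.197],[1,-0.85,0.37,-0.007,-0.197],[1,-0.954,0.416,-0.007,-0.197],[1,-0.954,0.416,-0.007,-0.197],[1,-0.954,0.416,-0.007,-0.197]]

```text
clock: 8.18
tcp_pos: [0.48, -0.1282, 0.0075]
orientation: [2.22, -2.212, 0.001]
contact_force: [-0.1, 1.6, 3.1]
grip_width: 0.011
gripper_force: 59.2
```

```bash
python3 - <<'E'
from h import *
o=get_obs();print(o["tcp_pos"],yaw(o),o["grip_width"],o["contact_force"])
fr=viewer.grab_frame("top");m=blue(fr);m[:180]=0;n,l,s,c=cv2.connectedComponentsWithStats(m);k=1+np.argmax(s[1:,4])
v,u=np.nonzero(l==k);P=np.array([at(fr,a,b,.046,o)[:2] for a,b in zip(u,v)]).astype(np.float32);print(s[k],cv2.minAreaRect(P))
cv2.imwrite("pics/t2.png",cv2.resize(fr["pixels"][130:290,190:450,::-1],(780,480),interpolation=3))
E
```

```text
[ 0.48002936 -0.12815683  0.00750146] -1.5671275202373565 0.011044936494571816 [-0.13276069  1.59903813  3.05902912]
[330 215  38  24 574] ((0.4830580949783325, -0.048261381685733795), (0.061823856085538864, 0.10153377056121826), 1.2325276136398315)
```

View pics/t2.png

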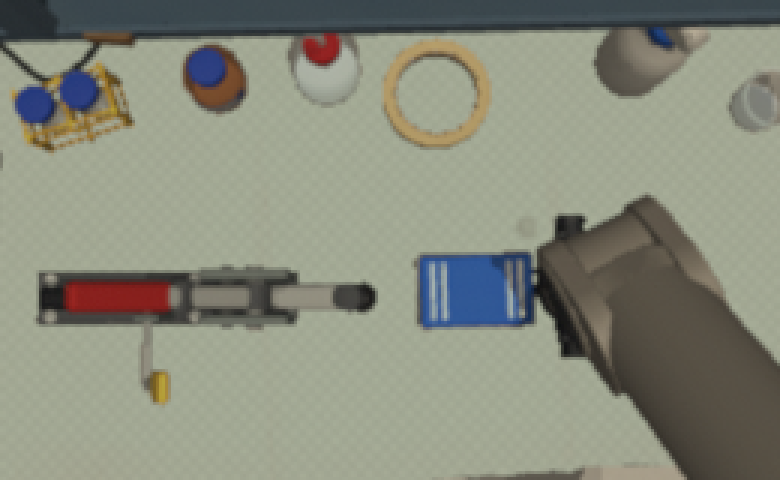

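The case is now nearly square and in front of the mouth. Its lid spans (420-532,255-328) and the clamp's centre line is at row 297, so the case must shift about 4 mm towards the robot.

play_rows:
  commands:
    - [[1,-0.1,0.02,0,0],[1,-0.2,0.02,0,0],[1,-0.3,0.02,0,0],[1,-0.4,0.02,0,0],[1,-0.48,0.02,0,0],[1,-0.5,0.02,0,0],[1,-0.5,0.02,0,0]]

```text
clock: 8.82
tcp_pos: [0.4775, -0.03, 0.0074]
orientation: [2.216, -2.217, 0.005]
contact_force: [-0.3, 3.2, 7.9]
grip_width: 0.0111
gripper_force: 60.0
```

play_rows:
  commands:
    - [[1,-0.02,0,0,0],[1,-0.04,0,0,0],[1,-0.04,0,0,0]]

```text
clock: 9.07
tcp_pos: [0.4778, -0.0249, 0.0075]
orientation: [2.211, -2.219, 0.008]
contact_force: [0.2, -2.8, 11.4]
grip_width: 0.011
gripper_force: 60.4
```

play_rows:
  commands:
    - [[1,-0.015,0,0,0],[1,-0.03,0,0,0],[1,-0.03,0,0,0]]

```text
clock: 9.32
tcp_pos: [0.4779, -0.0195, 0.0075]
orientation: [2.21, -2.219, 0.008]
contact_force: [-0.5, -6.2, 11.7]
grip_width: 0.0114
gripper_force: 60.6
```

play_rows:
  commands:
    - [[1,-0.015,0,0,0],[1,-0.03,0,0,0],[1,-0.03,0,0,0]]

```text
clock: 9.57
tcp_pos: [0.4778, -0.0172, 0.0075]
orientation: [2.204, -2.218, 0.013]
contact_force: [-0.1, -15.5, 15.5]
grip_width: 0.0112
gripper_force: 61.2
```

play_rows:
  commands:
    - [[1,-0.015,0,0,0],[1,-0.03,0,0,0],[1,-0.03,0,0,0]]

```text
clock: 9.82
tcp_pos: [0.4774, -0.017, 0.0074]
orientation: [2.195, -2.218, 0.019]
contact_force: [0.1, -29.2, 20.3]
grip_width: 0.0108
gripper_force: 61.8
```

```bash
python3 - <<'E'
from h import *
o=get_obs();print(o["tcp_pos"],yaw(o),o["grip_width"],o["contact_force"])
fr=viewer.grab_frame("top");m=blue(fr);m[:180]=0
v,u=np.nonzero(m);print(u.min(),u.max(),v.min(),v.max());P=np.array([at(fr,a,b,.046,o)[:2] for a,b in zip(u,v)]).astype(np.float32);print(len(P),cv2.minAreaRect(P))
E
```

```text
[ 0.47739254 -0.01704589  0.00739714] -1.5814205999920463 0.010759102600197386 [  0.0747537  -29.20595225  20.26212006]
290 320 217 239
263 ((0.4808279275894165, 0.07087543606758118), (0.08191820234060287, 0.060130514204502106), 89.09814453125)
```

play_rows:
  commands:
    - [[1,0.02,0,-0.01,0],[-0.6,0.02,0,-0.01,0],[-0.6,0.02,0,-0.01,0],[-0.6,0.02,0,-0.01,0],[-0.6,0.02,0,-0.01,0],[-0.6,0.04,0,-0.2,0],[-0.6,0.05,0,-0.4,0],[-0.6,0.06,0,-0.6,0],[-0.6,0.06,0,-0.8,0],[-0.6,0.06,0,-1,0],[-0.6,0.06,0,-1,0]]

```text
clock: 10.78
tcp_pos: [0.4812, -0.0129, 0.2135]
orientation: [2.222, -2.219, 0.015]
contact_force: [1.7, 0.2, -0.4]
grip_width: 0.0684
gripper_force: 0.0
```

```bash
python3 - <<'E'
from h import *
o=get_obs();print(o["tcp_pos"],yaw(o),o["contact_force"])
fr=viewer.grab_frame("top");m=blue(fr);m[:180]=0
v,u=np.nonzero(m);P=np.array([at(fr,a,b,.046,o)[:2] for a,b in zip(u,v)]).astype(np.float32);print(len(P),cv2.minAreaRect(P))
s=viewer.grab_frame("side");cv2.imwrite("pics/s2.png",cv2.resize(s["pixels"][120:290,230:370,::-1],(480,583),interpolation=3))
plan([.4785,.250,.26],-np.pi/2)
E
```

```text
[ 0.48119589 -0.01293667  0.21347899] -1.5693969651772333 [ 1.68948369  0.22524516 -0.38713708]
322 ((0.4806583821773529, 0.06814714521169662), (0.08761008828878403, 0.0600380040705204), 88.85672760009766)
plan [-1.319 -0.003 -0.271] turn 0.0 dist 0.269
```

View pics/s2.png

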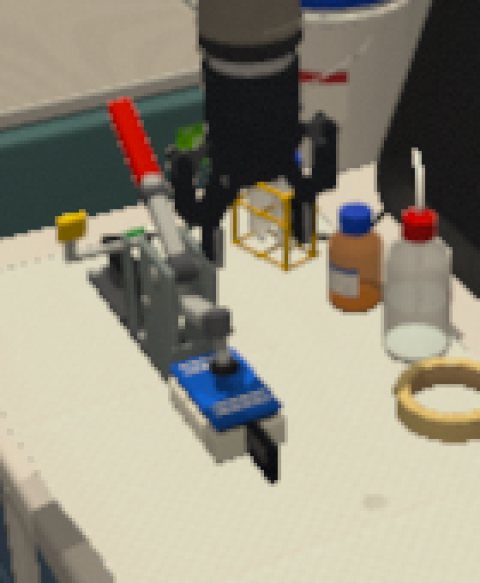

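The case is in the mouth with the jaw foot above the lid, and the handle is open. Next I close the fingers and go above the sleeve.

play_rows:
  commands:
    - [[1,-0.1,0,-0.3,0],[1,-0.3,0,-0.3,0],[1,-0.5,0,-0.3,0],[1,-0.7,0,-0.3,0],[1,-0.85,0,-0.3,0],[1,-1,0,-0.3,0],[1,-1,0,-0.3,0]]

```text
clock: 11.47
tcp_pos: [0.4748, 0.193, 0.264]
orientation: [2.227, -2.204, -0.005]
contact_force: [0.0, 0.2, 0.7]
grip_width: 0.0
gripper_force: 0.0
```

play_rows:
  commands:
    - [[1,-0.2,0,0,0],[1,-0.32,0,0,0],[1,-0.32,0,0,0],[1,-0.32,0,0.1,0],[1,-0.32,0,0.15,0],[1,-0.32,0,0.15,0]]

```text
clock: 11.97
tcp_pos: [0.4755, 0.2473, 0.2309]
orientation: [2.21, -2.21, -0.001]
contact_force: [0.5, -0.3, 0.8]
grip_width: -0.0002
gripper_force: 0.0
```

```bash
python3 - <<'E'
from h import *
o=get_obs();print(o["tcp_pos"],yaw(o),o["contact_force"],o["grip_width"])
s=viewer.grab_frame("side");cv2.imwrite("pics/s3.png",cv2.resize(s["pixels"][100:270,220:360,::-1],(480,583),interpolation=3))
E
```

```text
[0.47547445 0.24729678 0.23093489] -1.57076135764344 [ 0.45876345 -0.32017843  0.79345767] -0.0001870217077482865
```

View pics/s3.png

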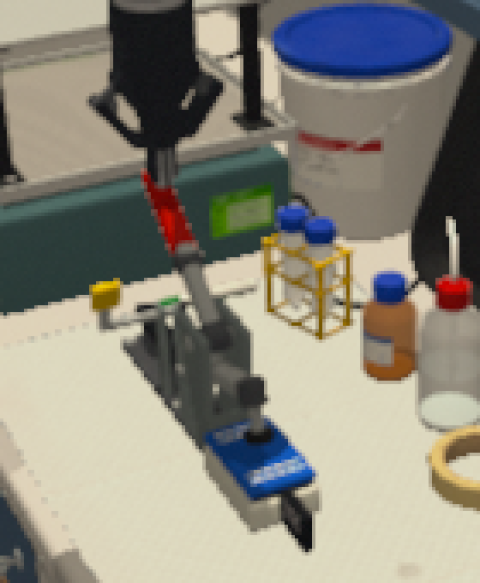

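The closed fingers are above the sleeve, with fingertips at (160,180) and the sleeve at (150-185,175-245). I press down in steps.

play_rows:
  commands:
    - [[1,0,-0.01,0.03,0],[1,0,-0.01,0.07,0],[1,0,-0.01,0.11,0],[1,0,-0.01,0.15,0],[1,0,-0.01,0.15,0]]

```text
clock: 12.43
tcp_pos: [0.4782, 0.2485, 0.2028]
orientation: [2.213, -2.213, 0.001]
contact_force: [-0.2, -0.9, -0.8]
grip_width: -0.0
gripper_force: 0.0
```

play_rows:
  commands:
    - [[1,0,0,0.04,0],[1,0,0,0.08,0],[1,0,0,0.12,0],[1,0,0,0.12,0]]

```text
clock: 12.77
tcp_pos: [0.4794, 0.2501, 0.1804]
orientation: [2.217, -2.216, 0.002]
contact_force: [-0.3, -1.8, 9.4]
grip_width: -0.0
gripper_force: 4.8
```

play_rows:
  commands:
    - [[1,0,0,0.04,0],[1,0,0,0.08,0],[1,0,0,0.08,0]]

```text
clock: 13.02
tcp_pos: [0.4799, 0.2523, 0.1657]
orientation: [2.221, -2.218, 0.0]
contact_force: [-0.2, 3.0, 11.5]
grip_width: -0.0002
gripper_force: 5.5
```

play_rows:
  commands:
    - [[1,0,0,0.04,0],[1,0,0,0.08,0],[1,0,0,0.08,0]]

```text
clock: 13.27
tcp_pos: [0.4798, 0.2523, 0.1494]
orientation: [2.221, -2.218, -0.0]
contact_force: [0.4, 5.1, 10.4]
grip_width: -0.0002
gripper_force: 4.7
```

play_rows:
  commands:
    - [[1,0,0,0.03,0],[1,0,0,0.05,0],[1,0,0,0.05,0]]

```text
clock: 13.52
tcp_pos: [0.4787, 0.25, 0.1383]
orientation: [2.217, -2.215, 0.001]
contact_force: [0.6, 3.2, 1.8]
grip_width: -0.0006
gripper_force: 1.9
```

play_rows:
  commands:
    - [[1,0,0,0.015,0],[1,0,0,0.015,0]]

```text
clock: 13.68
tcp_pos: [0.4781, 0.2489, 0.135]
orientation: [2.215, -2.214, 0.001]
contact_force: [-0.8, 0.8, 0.3]
grip_width: -0.0001
gripper_force: 0.0
```

play_rows:
  commands:
    - [[1,0,0,0.015,0],[1,0,0,0.015,0]]

```text
clock: 13.85
tcp_pos: [0.478, 0.2475, 0.1315]
orientation: [2.212, -2.214, 0.002]
contact_force: [0.3, -0.9, 0.0]
grip_width: 0.0001
gripper_force: 0.0
```

play_rows:
  commands:
    - [[1,0,0,-0.2,0],[1,0,0,-0.4,0],[1,0,0,-0.6,0],[1,0,0,-0.6,0],[1,0,0,-0.6,0],[1,0,0,-0.6,0],[1,0,0,-0.6,0],[1,0,0,-0.6,0]]

```text
clock: 14.52
tcp_pos: [0.4785, 0.2489, 0.2511]
orientation: [2.213, -2.213, 0.0]
contact_force: [0.4, -0.9, -0.5]
grip_width: 0.0001
gripper_force: 0.0
```

```bash
python3 - <<'E'
from h import *
o=get_obs();print(o["tcp_pos"],yaw(o),o["contact_force"],o["grip_width"])
s=viewer.grab_frame("side");cv2.imwrite("pics/s4.png",cv2.resize(s["pixels"][100:270,220:360,::-1],(480,583),interpolation=3))
E
```

```text
[0.47853308 0.24889526 0.25109159] -1.5707962666832558 [ 0.35396255 -0.86275446 -0.4571588 ] 0.00010741200772206201
```

View pics/s4.png

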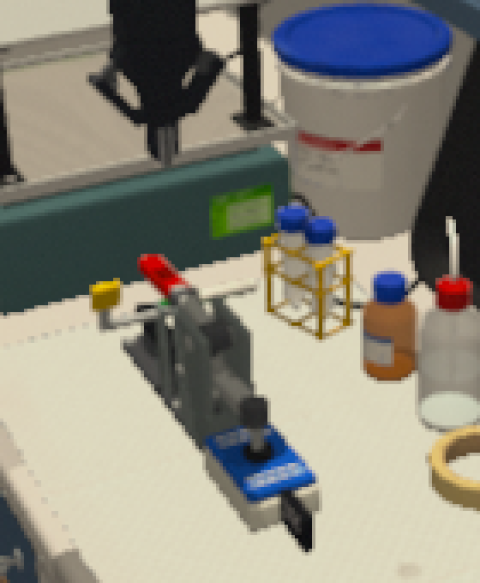

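The handle is level and locked, with the red sleeve flat at (140-185,255-295), and the jaw is down on the lid. Next I go to the mouth side of the paddle.

play_rows:
  commands:
    - [[1,0.15,0.18,0,0],[1,0.32,0.373,0,0],[1,0.32,0.373,0,0],[1,0.32,0.373,0.15,0],[1,0.32,0.373,0.3,0],[1,0.32,0.373,0.45,0],[1,0.32,0.373,0.59,0],[1,0.32,0.373,0.59,0]]

```text
clock: 15.23
tcp_pos: [0.4005, 0.1827, 0.1309]
orientation: [2.21, -2.208, -0.005]
contact_force: [-0.7, -0.7, 0.8]
grip_width: -0.0
gripper_force: 0.0
```

play_rows:
  commands:
    - [[1,-0.06,0,0,0],[1,-0.12,0,0,0],[1,-0.18,0,0,0],[1,-0.18,0,0,0]]

```text
clock: 15.57
tcp_pos: [0.4041, 0.2235, 0.1366]
orientation: [2.219, -2.214, 0.0]
contact_force: [0.3, -1.5, -0.7]
grip_width: -0.0003
gripper_force: 0.3
```

play_rows:
  commands:
    - [[1,-0.03,0,0,0],[1,-0.06,0,0,0],[1,-0.06,0,0,0]]

```text
clock: 15.82
tcp_pos: [0.4042, 0.2321, 0.1355]
orientation: [2.213, -2.214, 0.004]
contact_force: [-0.3, -4.5, 3.5]
grip_width: 0.0
gripper_force: 2.8
```

play_rows:
  commands:
    - [[1,-0.03,0,0,0],[1,-0.05,0,0,0],[1,-0.05,0,0,0]]

```text
clock: 16.07
tcp_pos: [0.4041, 0.243, 0.1352]
orientation: [2.215, -2.215, 0.002]
contact_force: [0.5, -1.8, 0.8]
grip_width: 0.0003
gripper_force: 1.1
```

```bash
python3 - <<'E'
from h import *
s=viewer.grab_frame("side");cv2.imwrite("pics/s5.png",cv2.resize(s["pixels"][100:270,220:360,::-1],(480,583),interpolation=3))
h=cv2.cvtColor(s["pixels"],cv2.COLOR_RGB2HSV);m=cv2.inRange(h,(0,150,60),(8,255,255))[100:220,240:310];v,u=np.nonzero(m);print(len(u),u.min()+240,u.max()+240,v.min()+100,v.max()+100)
E
```

```text
119 262 309 139 175
```

The handle has sprung up, since red now reaches row 139. I back off the lever and go back to the tab.

play_rows:
  commands:
    - [[1,0.15,0.02,0,0],[1,0.3,0.04,0,0],[1,0.35,0.05,-0.2,0],[1,0.35,0.05,-0.4,0],[1,0.4,0.05,-0.6,0],[1,0.4,0.05,-0.7,0],[1,0.4,0.05,-0.7,0]]

```text
clock: 16.7
tcp_pos: [0.3973, 0.1654, 0.2803]
orientation: [2.219, -2.222, 0.009]
contact_force: [1.1, 1.1, 1.0]
grip_width: 0.0001
gripper_force: 0.0
```

```bash
python3 - <<'E'
from h import *
s=viewer.grab_frame("side");cv2.imwrite("pics/s6.png",cv2.resize(s["pixels"][100:270,220:360,::-1],(480,583),interpolation=3))
h=cv2.cvtColor(s["pixels"],cv2.COLOR_RGB2HSV);m=cv2.inRange(h,(0,150,60),(8,255,255))[100:220,240:300];v,u=np.nonzero(m);print(len(u),u.min()+240,u.max()+240,v.min()+100,v.max()+100)
plan([.4785,-.015,.20],-np.pi/2)
E
```

```text
166 261 275 150 174
plan [ 0.895 -0.412  0.395] turn -0.001 dist 0.212
```

View pics/s6.png

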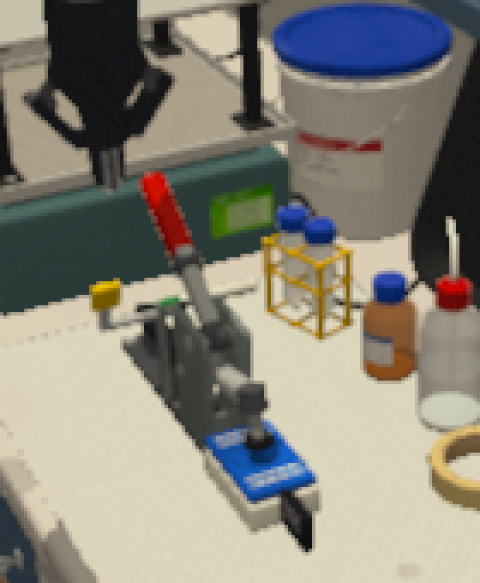

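The handle is open again, the paddle is back at (105,293), the lid is down, and the case is still in the mouth. I move to the tab.

play_rows:
  commands:
    - [[-0.4,0.2,-0.1,0,0],[-0.4,0.4,-0.2,0,0],[-0.4,0.6,-0.3,0,0],[-0.4,0.75,-0.4,0.1,0],[-0.4,0.91,-0.412,0.2,0],[-0.4,0.91,-0.412,0.39,0],[-0.4,0.91,-0.412,0.39,0],[-0.4,0.91,-0.412,0.39,0]]

```text
clock: 17.42
tcp_pos: [0.4746, -0.018, 0.1964]
orientation: [2.214, -2.212, -0.007]
contact_force: [0.8, 0.5, 0.5]
grip_width: 0.0598
gripper_force: 0.0
```

play_rows:
  commands:
    - [[-0.4,0,0,0.2,0],[-0.4,0,0,0.4,0],[-0.4,0,0,0.6,0],[-0.4,0,0,0.75,0],[-0.4,0,0,0.85,0],[-0.4,0,0,0.93,0],[-0.4,0,0,0.93,0],[-0.4,0,0,0.93,0]]

```text
clock: 18.08
tcp_pos: [0.4767, -0.0183, 0.0138]
orientation: [2.219, -2.213, 0.002]
contact_force: [0.4, 0.8, -0.4]
grip_width: 0.0598
gripper_force: 0.0
```

play_rows:
  commands:
    - [[1,0,0,0,0],[1,0,0,0,0],[1,0,0,0,0],[1,0,0,0,0],[1,0,0,0,0],[1,0,0,0,0],[1,0,0,0,0]]

```text
clock: 18.67
tcp_pos: [0.4766, -0.0202, 0.0137]
orientation: [2.215, -2.216, 0.004]
contact_force: [-1.3, -0.9, 8.5]
grip_width: 0.011
gripper_force: 60.3
```

Gripped, with an opening of 11 mm. I draw it out 130 mm.

play_rows:
  commands:
    - [[1,0.05,0,0,0],[1,0.15,0,0,0],[1,0.25,0,0,0],[1,0.35,0,0,0],[1,0.45,0,0,0],[1,0.55,0,0,0],[1,0.65,0,0,0],[1,0.65,0,0,0],[1,0.65,0,0,0]]

```text
clock: 19.42
tcp_pos: [0.4756, -0.1526, 0.0138]
orientation: [2.21, -2.219, 0.004]
contact_force: [0.4, -2.5, 2.9]
grip_width: 0.0107
gripper_force: 59.3
```

play_rows:
  commands:
    - [[-0.4,0,0,0,0],[-0.4,0,0,0,0],[-0.4,0,0,0,0],[-0.4,0,0,0,0],[-0.4,0,0,0,0],[-0.4,0,0,-0.2,0],[-0.4,0,0,-0.4,0],[-0.4,0.2,0,-0.7,0],[-0.4,0.4,0,-0.9,0],[-0.4,0.5,0,-0.9,0],[-0.4,0.5,0,-0.9,0],[-0.4,0.5,0,-0.9,0]]

```text
clock: 20.42
tcp_pos: [0.4774, -0.2568, 0.1969]
orientation: [2.204, -2.23, 0.009]
contact_force: [-0.1, -1.1, -0.2]
grip_width: 0.0595
gripper_force: 0.0
```

```bash
python3 - <<'E'
from h import *
print(get_obs()["contact_force"])
s=viewer.grab_frame("side");a=cv2.resize(s["pixels"][100:330,220:440,::-1],(574,600),interpolation=3);cv2.imwrite("pics/s7.png",a)
fr=viewer.grab_frame("top");m=blue(fr);m[:180]=0;m[:,:280]=0
v,u=np.nonzero(m);P=np.array([at(fr,x,y,.041)[:2] for x,y in zip(u,v)]).astype(np.float32);print(len(P),cv2.minAreaRect(P))
E
```

```text
[-0.08552535 -1.12187261 -0.18905572]
596 ((0.48067790269851685, -0.0705249011516571), (0.10174856334924698, 0.060301803052425385), 88.85669708251953)
```

View pics/s7.png

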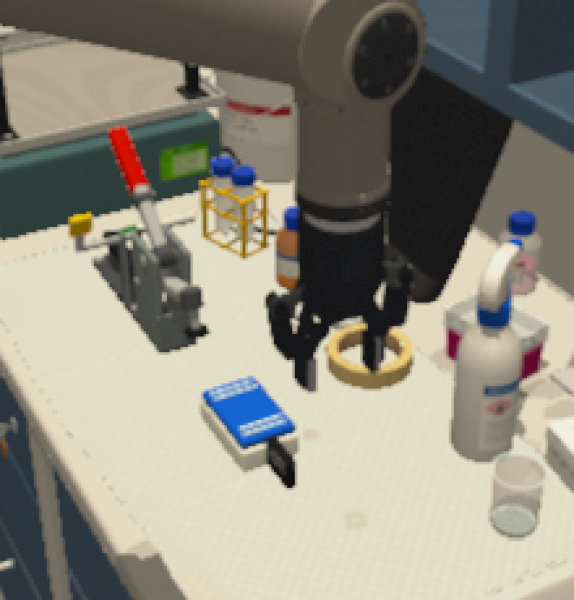

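The case lies flat at y = -0.07 (clamp x about 220 mm) with the lid down. The clamp is open, the lever is at rest, the arm is clear, and the bystanders have not been touched.

```bash
python3 -c "
from bench import r
print(r.hand_in())"
```

```text
the job is handed in; nothing more can be done
None
```

I carried out every step and handed the job in: the case was clamped, locked, released and drawn out flat on the bench, about 220 mm from the clamp's pivot. The hand-in gave no verdict, and I checked the lid only by eye in the camera pictures.

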